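Tip a standing carton over into the labelling jig and push it home

ROBOT

A 6-joint arm with a two-finger parallel gripper is mounted at the origin on a cart in front of the work surface, level with it; the furniture and walls round the work are solid. World frame = base frame: x ahead of the robot, y to its left, z up, the work surface at z = 0. Lengths are in m, angles in degrees, forces in N, time in s.
With the tool pointing down it reaches from about 0.375 to 0.925 m from the base axis. Payload 5.7 kg.
Tool frame: the origin (TCP) lies midway between the tips of the shut fingers; the grasp point (between the pads) lies 19 mm behind it; z points along the fingers, x is the direction in which the jaws open and shut, and the axes are right-handed (so a half turn about z gives the same grasp; the last joint's range is limited). The gripper opens to 85 mm and grips with 20 to 120 N. Pads are 22 mm wide; open, the fingers measure 114 mm over their backs; the gripper's body (76 mm by 85 mm) begins 54 mm behind the grasp point. The pads swing forward as they close: fully open they stand 13 mm farther back than shut.
Start: joints at [-78.329, 20.558, 86.54, -0, 72.909, -6.595], TCP at [0.188, -0.57, 0.231] pointing down, gripper open.
Joint ranges: [-170.27, 170.27], [-57.76, 135], [12.27, 136.19], [-55.21, 235.2], [11.17, 155.16], [-170.74, 170.74]. Speed limits (degrees/s): [136.94, 136.94, 180, 180, 180, 180].

INTERFACE

Orientations are given as [roll, pitch, yaw] about the fixed x, y, z axes, in that order (R = Rz(yaw) Ry(pitch) Rx(roll)).
In Python, from rig import bot gives the robot as it stands. The module is installed in compiled form; this text tells all that it offers.
- The arm moves only by the tool apply_moves, never from a script. Its arguments are lists of equal length, an entry for each row: "delta_pos": the shift along the tool's x, y, z in m, a list of three; "twist": the turn about the tool's z in degrees. In form: {"delta_pos": [[x, y, z], ...], "twist": [twist, ...]}. A call has 1 to 5 rows; each row shifts and turns the commanded pose from where the row before left it, along the tool's axes as they then stand; what a row does not reach is not made up. A row lasts 1/12 s, in which the tool goes at most 41.7 mm and 7.16 degrees, less where a joint would pass 70% of its speed; a pose out of reach is approached as far as the arm can. A call with a gripper value outside its range is refused whole. "fingers" is the finger opening in m, from 0 to 0.0854, set as the call begins (left out, the last holds). The fingers move at their own pace and stop on an object; "squeeze" is the grip in N (left out, the last holds). Time passes only in rows, so rows that do not move let the fingers close. It gives the time, the measured TCP pose, the force and the opening at its end, in the units of the state.
- bot.observe(): the state, without advancing time (a new reading comes with each control period).
- bot.capture(name): name is "scene" or "top"; returns the picture (420x560x3 uint8, blue, green, red); there is no depth.
- bot.get_calibration(name): a dict with "vertical_fov" (degrees; the focal length in pixels is half the picture's height over the tangent of half this angle, whatever the lens; pixels are square), "cx", "cy" (the principal point, pixels), "origin" and "orientation" of the camera in the world. Camera axes: x right, y down, z forward; pixel columns grow to the right and rows downward; lengths in m; the calibration is good to about 2 mm. A picture is of the moment at which its call begins. get_calibration takes no time and is no camera call.
- bot.job_done(): hands the job in, once; it reports no verdict.
The state is a dict: "clock": time; "q": joint angles; "qd": joint speeds; "joint_efforts": joint torques, N m; "ee_pos": TCP position; "tcp_rot": TCP orientation; "force": force on the tool from outside, world axes, zero at the start; "wrist_torque": the same for the moment, N m; "opening": opening from 0.0 (shut) to 1.0 (fully open).
Only numpy, scipy, OpenCV 4.12 (cv2) and the standard library are available. Lean on these libraries where they do the work, as an engineer would, in place of code of your own. Each camera call takes 0.05 s, during which the arm holds its last target.

TASK

The small carton standing on end on the plate of the labelling jig has to lie down for its label: with the fingertips, tip it over towards the blue end stop so that it lies flat along the plate, then push it along the plate, in between the guide rails, until its leading end is flush against the stop. Only push it, never pick it up, and leave the spare carton, the vials and the other things around the jig where they are.

Things in the scene. Friction and masses are not known exactly. Their poses are not given: they have to be found in the camera images.
- labelling_jig: Labelling jig fixed to the table: aluminium plate 116 mm wide (x), 275 mm long (y -150 to +125 mm), 4 mm thick; origin on the table under its centre line, z up, +y roughly to the robot's left. Blue end stop: face at y = +105 mm, 100 mm wide, 30 mm above the plate. Two blue guide rails before it, 18 mm above the plate, from y = +47 mm, inner faces x = +-27.5 mm, mouths flared to +-45 mm at y = +19 mm.
- jig_home (a point): Point fixed to the jig where the carton's centre lies when it is fully home: y = +52 mm, x = 0 in the jig's frame, 25.5 mm above the table (the carton's rear end is then at y = -1 mm, its leading end at the stop's face). Axes as the jig's.
- carton_center (a point): Centre of the white and blue carton to lay down: 50 x 106 x 43 mm (its x, y, z), 55 to 115 g. It starts standing on end near the plate's open -y end, y axis up, z axis level, away from the stop (within 0.06 rad); centre 57 mm, top 110 mm above the table. Tipped to the stop about its 50 mm edge it lies z axis up, centre 25.5 mm above the table, leading end 60 to 100 mm short of the stop unless it slid.
- spare_carton_center (a point): Centre of a like carton that stands on end on the table to the left of the jig, 106 mm high; leave alone.
- vial_blue_center (a point): Centre of a brown glass vial with blue cap, 20 mm across, 46 mm high, standing on the table beyond the jig; leave alone.
- vial_orange_center (a point): Centre of a brown glass vial with orange cap, 20 mm across, 46 mm high, standing on the table beyond the jig; leave alone.
- gel_bottle_center (a point): Centre of a pump bottle of hand gel, 55 mm across, 149 mm high, standing at the right; leave alone.
- tape_roll_center (a point): Centre of a white tape roll lying flat at the right, 92 mm across, 36 mm high; leave alone.
- stapler_center (a point): Centre of a blue stapler at the right, 36 x 133 x 45 mm; leave alone.
- carton: The same carton; its origin is the centre of one 50 x 106 mm face (21.5 mm from the centre, along -z of its axes): the face towards the stop at the start, the underside when it lies as asked.

How it is judged:
By the outcome, as a careful person would: the job done as asked, in the order asked, and still so for the second after the job is handed in, with the robot touching nothing.
It also fails if it takes over 48 s, if anything falls off the work surface, if the arm or the gripper's body presses on something with over 40 N, if the wrist force passes 120 N, or if a joint passes its speed limit or range.

## Working session

There is one attempt and no reset: what is moved stays moved. The work goes in short steps, Python scripts to look and compute and a tool call to move; the robot and the scene stay as the last step left them, time stands still between calls to the robot, and variables do not carry over. Pictures are saved under pics/ and viewed, and the job is handed in when it is done.

Besides the shell and the picture viewer there is one more tool, called after ">>>" as name(argument=value, ...), one argument or row to a line, values as JSON. apply_moves: Moves the arm, as the interface text tells. Its arguments: {"type":"object","properties":{"delta_pos":{"type":"array"},"twist":{"type":"array"},"fingers":{"type":"number"},"squeeze":{"type":"number"}},"required":["delta_pos","twist"]}

```bash
mkdir -p pics; python3 - <<'E'
from rig import bot
import cv2
for n in("scene","top"):
    cv2.imwrite(f"pics/{n}0.png",bot.capture(n)); print(bot.get_calibration(n))
print(bot.observe())
E
```

```text
{'vertical_fov': 50.09957192680949, 'cx': 274.6933043763176, 'cy': 216.29173326138428, 'origin': array([ 0.24638941, -0.73745056,  0.8355529 ]), 'orientation': array([-137.30183388,   -0.4245493 ,  -24.96237912])}
{'vertical_fov': 42.60938655229479, 'cx': 279.78244283294634, 'cy': 209.52736729783572, 'origin': array([ 0.44224679, -0.08377576,  1.18696265]), 'orientation': array([-173.3714716 ,    0.82142836,  -90.2342914 ])}
{'clock': 0.1, 'q': array([-7.83271691e+01,  2.05958533e+01,  8.65912578e+01,  6.24355183e-06,
        7.29099268e+01, -6.59327009e+00]), 'qd': array([-0.08355202, -0.14424952, -0.1184219 , -0.084286  ,  0.07152466,
        0.00046201]), 'joint_efforts': array([-1.24877370e-03, -5.28652918e+01, -2.79351604e+01, -2.51523124e-04,
        5.01384537e-03,  3.46858133e-05]), 'ee_pos': array([ 0.18794243, -0.56916697,  0.23052655]), 'tcp_rot': array([-1.79988852e+02,  9.63954231e-02, -7.17338914e+01]), 'force': array([-0.12143007,  0.0750899 , -0.14900162]), 'wrist_torque': array([ 0.03545088, -0.00701051,  0.00657628]), 'opening': 0.998877325210698}
```

View pics/scene0.png

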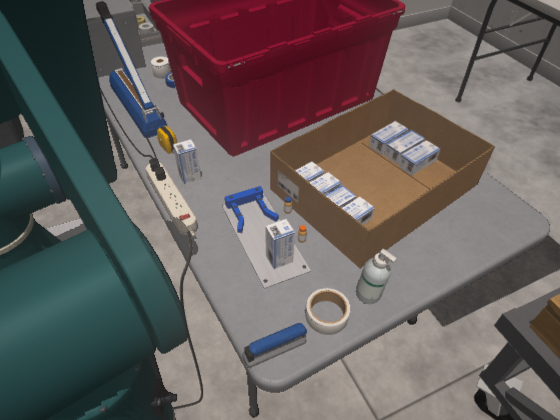

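View pics/top0.png

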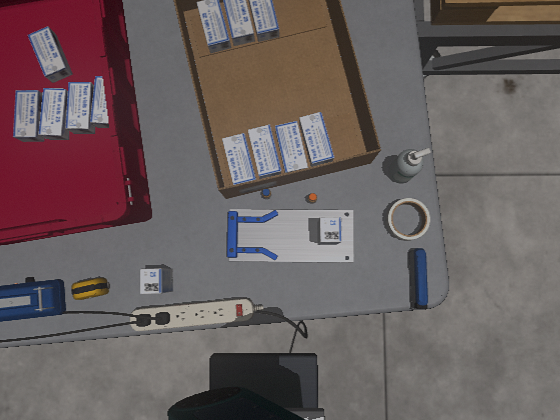

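The scene view shows the carton standing at about (280,245), with the blue stop and rails at about (245,205). In the top view the plate spans roughly (230..353, 210..262), the stop is at u≈232 and the carton top at about (330,230). I'll zoom in to get accurate pixels.

```bash
python3 - <<'E'
import cv2
a=cv2.imread("pics/top0.png")[180:290,210:370]
cv2.imwrite("pics/topz.png",cv2.resize(a,None,fx=5,fy=5,interpolation=cv2.INTER_CUBIC))
a=cv2.imread("pics/scene0.png")[175:295,205:345]
cv2.imwrite("pics/scenez.png",cv2.resize(a,None,fx=5,fy=5,interpolation=cv2.INTER_CUBIC))
E
cat > h.py <<'E'
import numpy as np, cv2
from scipy.spatial.transform import Rotation as Rn
from rig import bot
def cam(n):
    c=bot.get_calibration(n); f=210/np.tan(np.radians(c["vertical_fov"])/2)
    return f,c["cx"],c["cy"],np.array(c["origin"]),Rn.from_euler("xyz",c["orientation"],degrees=True).as_matrix()
def ray(n,u,v,z):
    f,cx,cy,o,R=cam(n); d=R@np.array([(u-cx)/f,(v-cy)/f,1]); return o+d*(z-o[2])/d[2]
def proj(n,p):
    f,cx,cy,o,R=cam(n); q=R.T@(np.array(p)-o); return np.array([cx+f*q[0]/q[2],cy+f*q[1]/q[2]])
E
```

```text
(no output)
```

View pics/topz.png

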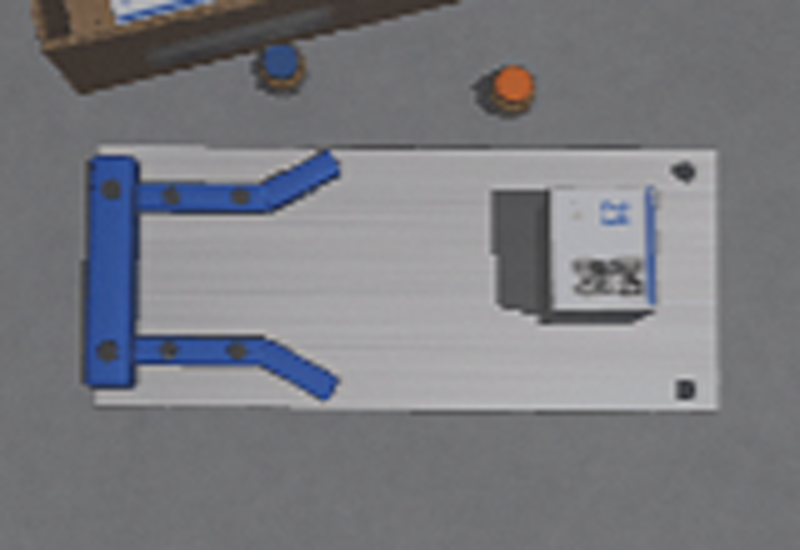

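View pics/scenez.png

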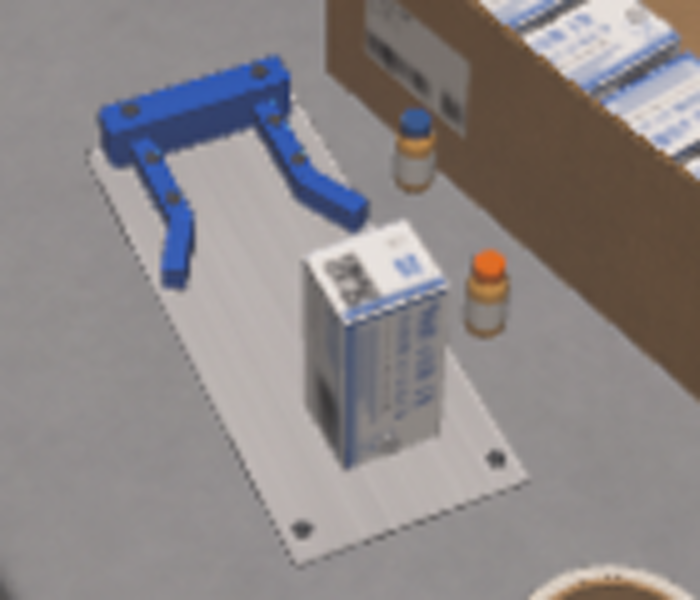

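```bash
python3 - <<'E'
from h import *
Z=lambda x,y:(210+(x+.5)/5-.5,180+(y+.5)/5-.5)
S=lambda x,y:(205+(x+.5)/5-.5,175+(y+.5)/5-.5)
P=lambda n,l,z:np.array([ray(n,*(Z if n=="top" else S)(*p),z) for p in l])
pl=P("top",[(718,150),(718,410),(95,146),(95,405)],.004);print("plate",pl.round(4))
print(np.linalg.norm(pl[0]-pl[1]),np.linalg.norm(pl[0]-pl[2]))
print("plate sc",P("scene",[(528,480),(298,566),(90,155)],.004).round(4))
print("carton",P("top",[(549,187),(656,187),(656,306),(549,311)],.110).round(4))
print("carton sc",P("scene",[(302,262),(404,220),(448,291),(347,325)],.110).round(4))
print("carton sc bottom",P("scene",[(347,468),(440,437),(308,408)],.004).round(4))
print("stop top",P("top",[(136,157),(133,387),(92,157),(87,386)],.034).round(4))
print("rail inner",P("top",[(140,211),(265,211),(340,168),(136,338),(262,338),(337,380)],.022).round(4))
print("stop sc front top", P("scene",[(290,92),(108,138)],.034).round(4))
E
```

```text
plate [[ 0.5787 -0.2295  0.004 ]
 [ 0.4644 -0.2272  0.004 ]
 [ 0.5821  0.046   0.004 ]
 [ 0.4678  0.0452  0.004 ]]
0.11428874941231126 0.27548183291747785
plate sc [[ 0.5783 -0.2298  0.004 ]
 [ 0.4647 -0.2285  0.004 ]
 [ 0.4697  0.0452  0.004 ]]
carton [[ 0.5519 -0.1484  0.11  ]
 [ 0.5517 -0.1913  0.11  ]
 [ 0.5039 -0.1904  0.11  ]
 [ 0.5021 -0.1477  0.11  ]]
carton sc [[ 0.5016 -0.1525  0.11  ]
 [ 0.5522 -0.1487  0.11  ]
 [ 0.5514 -0.1933  0.11  ]
 [ 0.5044 -0.1924  0.11  ]]
carton sc bottom [[ 0.5065 -0.1895  0.004 ]
 [ 0.5529 -0.1914  0.004 ]
 [ 0.5045 -0.1508  0.004 ]]
stop top [[0.5736 0.025  0.034 ]
 [0.4747 0.0257 0.034 ]
 [0.5738 0.044  0.034 ]
 [0.4753 0.0454 0.034 ]]
rail inner [[ 0.5514  0.0242  0.022 ]
 [ 0.5511 -0.0302  0.022 ]
 [ 0.5697 -0.0628  0.022 ]
 [ 0.4962  0.0257  0.022 ]
 [ 0.4959 -0.0288  0.022 ]
 [ 0.4777 -0.0612  0.022 ]]
stop sc front top [[0.57   0.0166 0.034 ]
 [0.474  0.0243 0.034 ]]
```

>>> apply_moves(
  delta_pos=[
    [0, 0, 0],
    [0, 0, 0],
    [0, 0, 0],
    [0, 0, 0],
    [0, 0, 0],
  ],
  twist=[-7.1, -7.1, -7.1, -7.1, -7.1],
  fingers=0.03,
)

```text
clock: 0.52
ee_pos: [0.188, -0.5694, 0.2307]
tcp_rot: [-180.0, 0.1, -35.9]
force: [0.4, -0.3, 0.7]
opening: 0.349
```

>>> apply_moves(
  delta_pos=[
    [0, 0, 0],
    [0, 0, 0],
    [0, 0, 0],
    [0, 0, 0],
    [0, 0, 0],
  ],
  twist=[-7.1, -7.1, -7.1, -7.1, -7.1],
)

```text
clock: 0.93
ee_pos: [0.1879, -0.5694, 0.2308]
tcp_rot: [-179.9, 0.0, -0.4]
force: [-0.4, -0.1, 0.2]
opening: 0.351
```

```bash
python3 - <<'E'
from h import *
print("bottle",ray("top",408,163,.1),"tape",ray("top",408,218,.036))
E
```

```text
bottle [ 0.66295408 -0.33143477  0.1       ] tape [ 0.55623939 -0.34224749  0.036     ]
```

>>> apply_moves(
  delta_pos=[
    [0.025, -0.025, 0],
    [0.025, -0.025, 0],
    [0.025, -0.025, 0],
    [0.025, -0.025, 0],
    [0.025, -0.025, 0],
  ],
  twist=[0, 0, 0, 0, 0],
)

```text
clock: 1.35
ee_pos: [0.3153, -0.4448, 0.2309]
tcp_rot: [-180.0, 0.0, -0.8]
force: [-0.1, 0.2, 0.0]
opening: 0.352
```

>>> apply_moves(
  delta_pos=[
    [0.025, -0.025, 0],
    [0.025, -0.025, 0],
    [0.025, -0.025, 0],
    [0.025, -0.025, 0],
    [0.025, -0.025, 0],
  ],
  twist=[0, 0, 0, 0, 0],
)

```text
clock: 1.77
ee_pos: [0.442, -0.3213, 0.231]
tcp_rot: [-180.0, 0.0, -0.7]
force: [0.0, -0.4, -0.6]
opening: 0.349
```

>>> apply_moves(
  delta_pos=[
    [0.025, -0.025, 0],
    [0.025, -0.025, 0],
    [0.025, -0.02, 0],
    [0.01, -0.01, 0],
    [0, 0, 0],
  ],
  twist=[0, 0, 0, 0, 0],
)

```text
clock: 2.18
ee_pos: [0.5291, -0.2418, 0.2309]
tcp_rot: [-179.9, -0.0, -0.5]
force: [0.8, -0.2, -0.9]
opening: 0.353
```

>>> apply_moves(
  delta_pos=[
    [0, 0, 0.03],
    [0, 0, 0.035],
    [0, 0, 0.035],
    [0, 0, 0.03],
    [-0.001, 0, 0.01],
  ],
  twist=[0, 0, 0, 0, 0],
)

```text
clock: 2.6
ee_pos: [0.5223, -0.2433, 0.087]
tcp_rot: [-179.8, 0.4, -0.8]
force: [-0.4, 0.1, 0.1]
opening: 0.352
```

>>> apply_moves(
  delta_pos=[
    [0, -0.01, 0],
    [0, -0.01, 0],
    [0, -0.006, 0],
    [0, 0, 0],
  ],
  twist=[0, 0, 0, 0],
)

```text
clock: 2.93
ee_pos: [0.5274, -0.217, 0.0932]
tcp_rot: [180.0, -0.1, -0.7]
force: [0.0, 0.3, -0.3]
opening: 0.352
```

```bash
python3 - <<'E'
from h import *
a=bot.capture("scene")[155:295,165:345]
cv2.imwrite("pics/s1.png",cv2.resize(a,None,fx=4,fy=4,interpolation=cv2.INTER_CUBIC))
print(bot.observe()["ee_pos"],bot.observe()["force"])
E
```

```text
[ 0.52766621 -0.21768127  0.09322813] [-1.06689129  0.43164237  0.58279221]
```

View pics/s1.png

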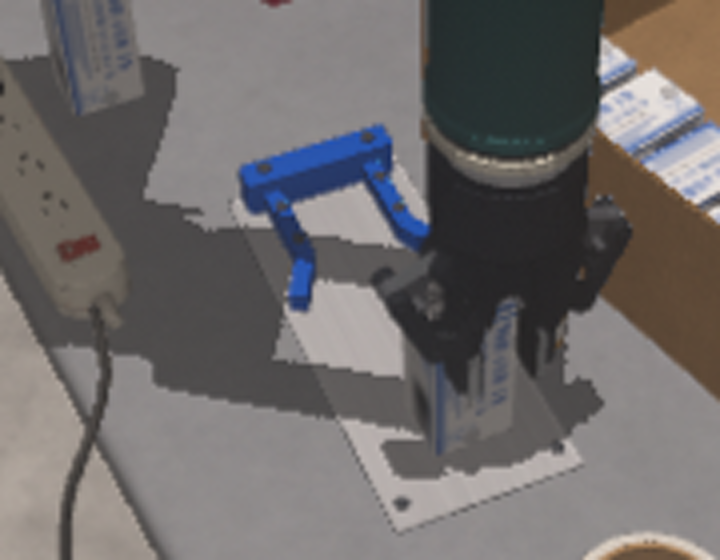

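The picture shows the fingers just behind the rear face of the standing carton, around (490,360). I'll push gently at 93 mm height.

>>> apply_moves(
  delta_pos=[
    [0, -0.004, 0],
    [0, -0.004, 0],
    [0, -0.004, 0],
    [0, -0.004, 0],
    [0, -0.004, 0],
  ],
  twist=[0, 0, 0, 0, 0],
)

```text
clock: 3.4
ee_pos: [0.5269, -0.1977, 0.0914]
tcp_rot: [180.0, -0.0, -0.7]
force: [1.3, 0.3, -0.3]
opening: 0.349
```

>>> apply_moves(
  delta_pos=[
    [0, -0.004, 0],
    [0, -0.004, 0],
    [0, -0.004, 0],
    [0, -0.002, 0],
  ],
  twist=[0, 0, 0, 0],
)

```text
clock: 3.73
ee_pos: [0.5268, -0.1833, 0.0912]
tcp_rot: [-180.0, 0.0, -0.7]
force: [1.1, -0.1, -0.6]
opening: 0.351
```

```bash
python3 - <<'E'
from h import *
a=bot.capture("scene")[155:295,165:345]
cv2.imwrite("pics/s2.png",cv2.resize(a,None,fx=4,fy=4,interpolation=cv2.INTER_CUBIC))
print(bot.observe()["ee_pos"],bot.observe()["force"])
E
```

```text
[ 0.52684813 -0.18319511  0.09120178] [-0.07294186  0.01647911 -0.97394449]
```

View pics/s2.png

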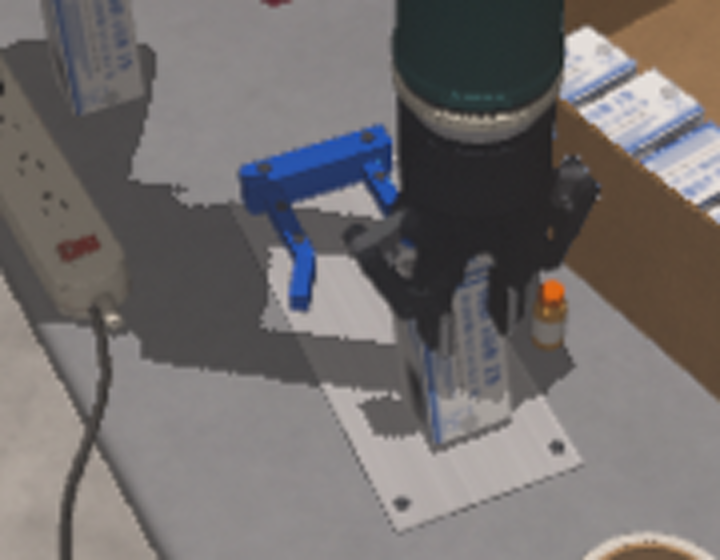

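The carton is starting to tip: its left side edges lean towards the stop and its base has hardly moved. I'll keep pushing.

>>> apply_moves(
  delta_pos=[
    [0, -0.004, 0],
    [0, -0.004, 0],
    [0, -0.004, 0],
    [0, -0.004, 0],
  ],
  twist=[0, 0, 0, 0],
)

```text
clock: 4.12
ee_pos: [0.5271, -0.1676, 0.0912]
tcp_rot: [-180.0, 0.0, -0.7]
force: [-0.2, 0.1, 0.3]
opening: 0.353
```

```bash
python3 - <<'E'
from h import *
a=bot.capture("scene")[155:295,165:345]
cv2.imwrite("pics/s3.png",cv2.resize(a,None,fx=4,fy=4,interpolation=cv2.INTER_CUBIC))
print(bot.observe()["ee_pos"],bot.observe()["force"])
E
```

```text
[ 0.52695974 -0.16688354  0.09122691] [-0.77076933  0.75593153  0.44370732]
```

View pics/s3.png

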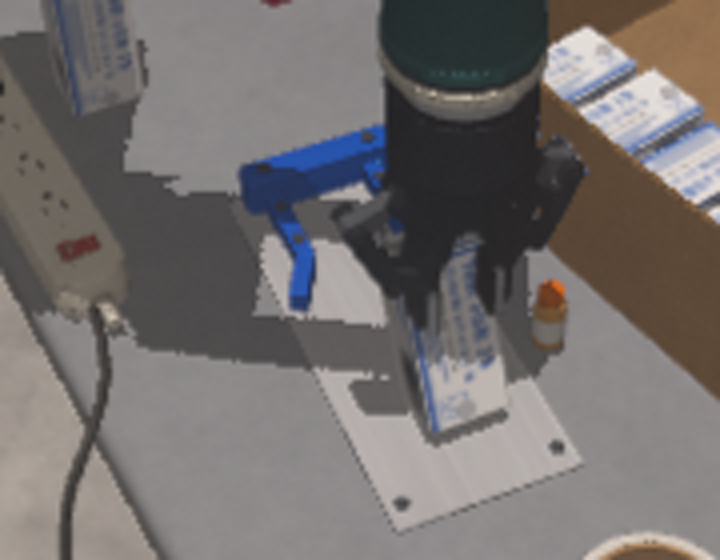

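The rear edge is clearly lifted now, near the balance point. A few more millimetres should take it over.

>>> apply_moves(
  delta_pos=[
    [0, -0.003, 0],
    [0, -0.003, 0],
    [0, -0.003, 0],
    [0, -0.003, 0],
    [0, 0, 0],
  ],
  twist=[0, 0, 0, 0, 0],
)

```text
clock: 4.58
ee_pos: [0.5272, -0.1554, 0.0912]
tcp_rot: [-180.0, 0.0, -0.7]
force: [0.5, 0.2, -1.1]
opening: 0.353
```

```bash
python3 - <<'E'
from h import *
a=bot.capture("scene")[155:295,165:345]
cv2.imwrite("pics/s4.png",cv2.resize(a,None,fx=4,fy=4,interpolation=cv2.INTER_CUBIC))
print(bot.observe()["ee_pos"],bot.observe()["force"])
E
```

```text
[ 0.52730776 -0.15574625  0.09131751] [-0.58609634 -0.32503545  0.05193882]
```

View pics/s4.png

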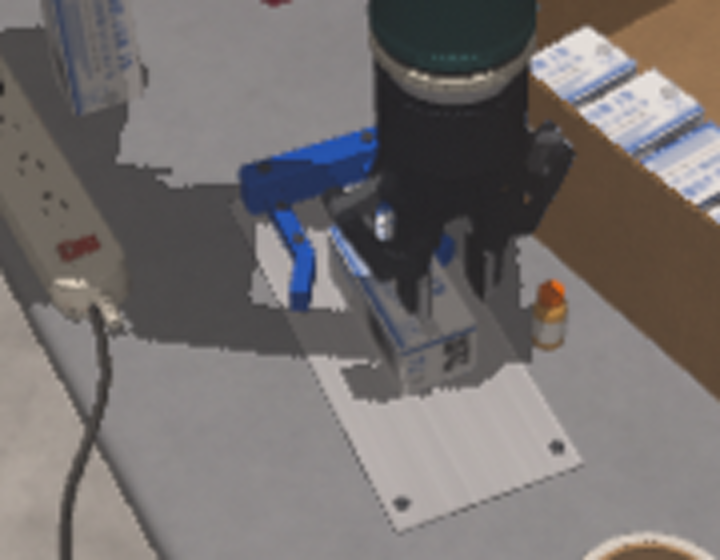

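The carton has gone over and lies on the plate; its rear end shows at about (440,360). I'll back off at this height, which clears it, and measure.

>>> apply_moves(
  delta_pos=[
    [0, 0.015, 0],
    [0, 0.02, 0],
    [0, 0.02, 0],
    [0, 0.015, 0],
    [0, 0, 0],
  ],
  twist=[0, 0, 0, 0, 0],
)

```text
clock: 5.05
ee_pos: [0.5272, -0.2292, 0.0915]
tcp_rot: [179.9, -0.1, -0.8]
force: [0.6, -0.4, -0.2]
opening: 0.35
```

```bash
python3 - <<'E'
from h import *
a=bot.capture("scene")[155:295,165:345]
cv2.imwrite("pics/s5.png",cv2.resize(a,None,fx=4,fy=4,interpolation=cv2.INTER_CUBIC))
a=bot.capture("top")[180:290,210:370]
cv2.imwrite("pics/t5.png",cv2.resize(a,None,fx=5,fy=5,interpolation=cv2.INTER_CUBIC))
print(bot.observe()["ee_pos"],bot.observe()["force"])
E
```

```text
[ 0.52630185 -0.22635384  0.09118692] [-0.2846942   0.74316548 -0.82795004]
```

View pics/s5.png

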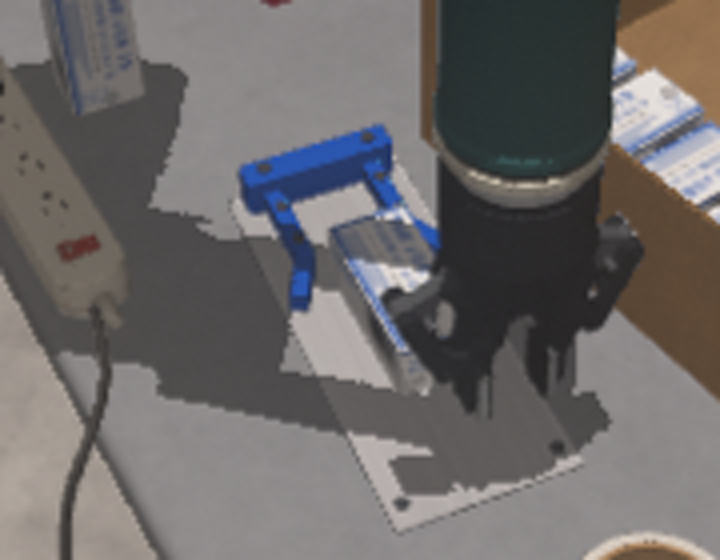

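View pics/t5.png

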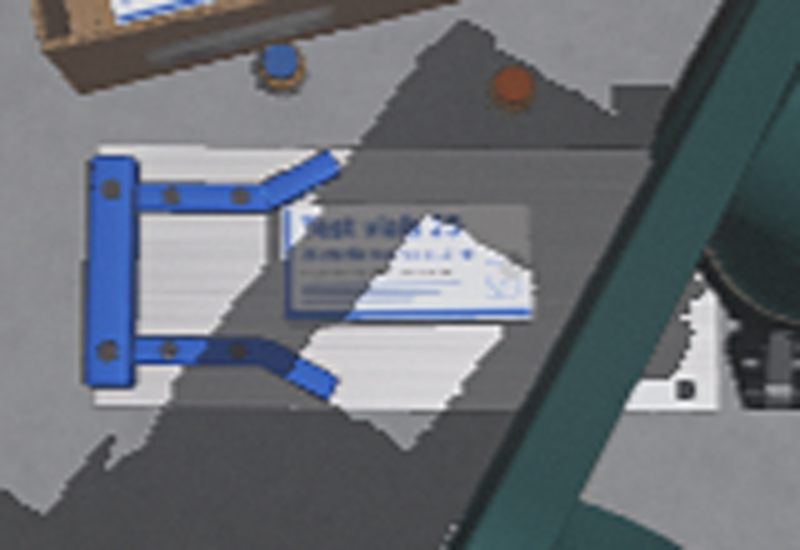

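It lies flat, square to the plate. In the zoomed top view its top face spans about (285..532, 204..320), and its leading end is at the start of the parallel rails.

```bash
python3 - <<'E'
from h import *
Z=lambda x,y:(210+(x+.5)/5-.5,180+(y+.5)/5-.5)
print(np.array([ray("top",*Z(*p),.047) for p in[(284,203),(531,205),(533,320),(286,320)]]).round(4))
print(bot.observe()["ee_pos"])
E
```

```text
[[ 0.5521 -0.0394  0.047 ]
 [ 0.5507 -0.1444  0.047 ]
 [ 0.5018 -0.1447  0.047 ]
 [ 0.5024 -0.0402  0.047 ]]
[ 0.52630185 -0.22635384  0.09118692]
```

>>> apply_moves(
  delta_pos=[
    [0, -0.005, 0.015],
    [0, -0.01, 0.02],
    [0, -0.01, 0.02],
    [-0.003, 0, 0.014],
    [0, 0, 0],
  ],
  twist=[0, 0, 0, 0, 0],
)

```text
clock: 5.57
ee_pos: [0.5208, -0.1981, 0.0196]
tcp_rot: [-179.8, 0.3, -0.7]
force: [-0.5, 0.3, -0.2]
opening: 0.349
```

>>> apply_moves(
  delta_pos=[
    [0, -0.01, 0],
    [0, -0.01, 0],
    [0, -0.01, 0],
    [0, -0.005, 0],
    [0, 0, 0],
  ],
  twist=[0, 0, 0, 0, 0],
)

```text
clock: 5.98
ee_pos: [0.5245, -0.1644, 0.0231]
tcp_rot: [-180.0, -0.0, -0.6]
force: [-1.0, -0.1, 0.1]
opening: 0.351
```

Pushing slowly now, with a force check on each call.

>>> apply_moves(
  delta_pos=[
    [0, -0.004, 0],
    [0, -0.004, 0],
    [0, -0.004, 0],
    [0, -0.004, 0],
    [0, -0.004, 0],
  ],
  twist=[0, 0, 0, 0, 0],
)

```text
clock: 6.4
ee_pos: [0.5242, -0.1477, 0.0225]
tcp_rot: [179.8, 0.0, -0.6]
force: [-0.6, 0.0, 0.6]
opening: 0.355
```

>>> apply_moves(
  delta_pos=[
    [0, -0.004, 0],
    [0, -0.004, 0],
    [0, -0.004, 0],
    [0, -0.004, 0],
    [0, -0.004, 0],
  ],
  twist=[0, 0, 0, 0, 0],
)

```text
clock: 6.82
ee_pos: [0.5247, -0.1255, 0.0223]
tcp_rot: [-180.0, 0.0, -0.7]
force: [-0.1, -1.3, -0.1]
opening: 0.353
```

```bash
python3 - <<'E'
from h import *
a=bot.capture("scene")[155:295,165:345]
cv2.imwrite("pics/s6.png",cv2.resize(a,None,fx=4,fy=4,interpolation=cv2.INTER_CUBIC))
a=bot.capture("top")[180:290,210:370]
cv2.imwrite("pics/t6.png",cv2.resize(a,None,fx=5,fy=5,interpolation=cv2.INTER_CUBIC))
print(bot.observe()["ee_pos"],bot.observe()["force"])
E
```

```text
[ 0.52458284 -0.12505443  0.02221737] [-0.30772641 -0.18804088 -0.31395141]
```

View pics/s6.png

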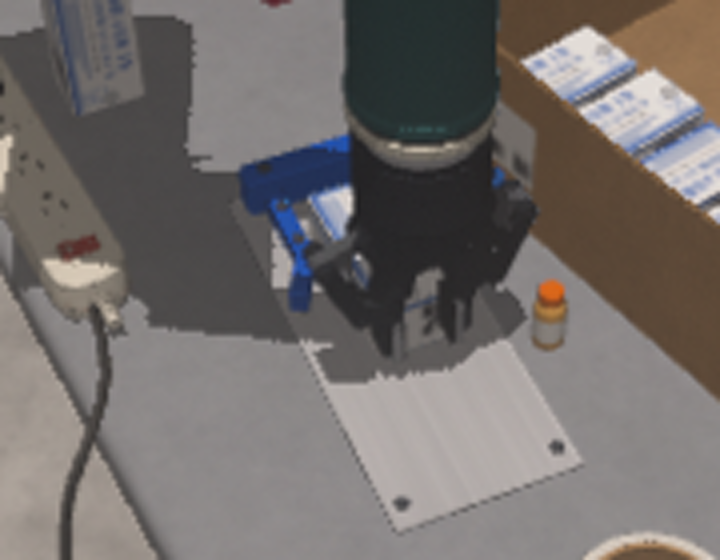

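View pics/t6.png

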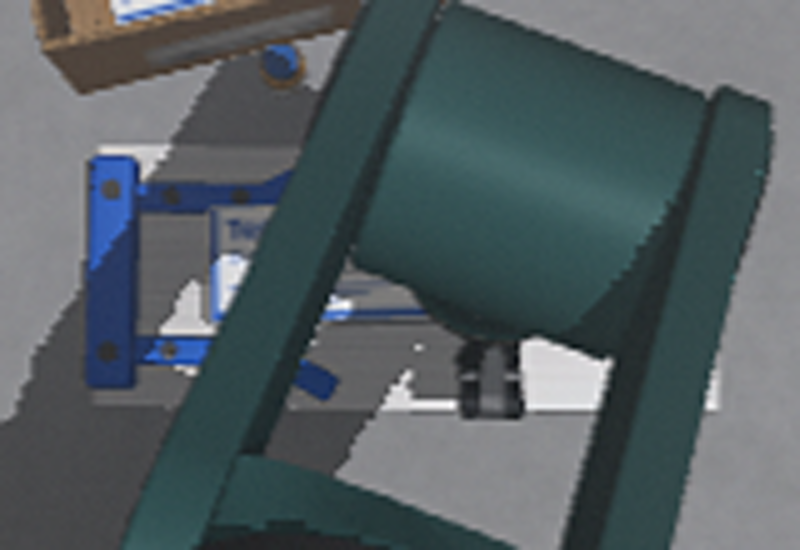

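The leading end, at u≈210 in the zoom, has entered the parallel rails square and about 31 mm short of the stop (136). I'll push on.

>>> apply_moves(
  delta_pos=[
    [0, -0.004, 0],
    [0, -0.004, 0],
    [0, -0.004, 0],
    [0, -0.004, 0],
    [0, -0.004, 0],
  ],
  twist=[0, 0, 0, 0, 0],
)

```text
clock: 7.33
ee_pos: [0.5248, -0.1055, 0.0222]
tcp_rot: [-180.0, 0.0, -0.7]
force: [-1.0, -0.8, -0.2]
opening: 0.351
```

>>> apply_moves(
  delta_pos=[
    [0, -0.002, 0],
    [0, -0.002, 0],
    [0, -0.002, 0],
    [0, -0.001, 0],
  ],
  twist=[0, 0, 0, 0],
)

```text
clock: 7.67
ee_pos: [0.5251, -0.0988, 0.0223]
tcp_rot: [-180.0, 0.0, -0.7]
force: [-1.1, -1.2, -0.0]
opening: 0.352
```

>>> apply_moves(
  delta_pos=[
    [0, -0.001, 0],
    [0, -0.001, 0],
    [0, 0, 0],
  ],
  twist=[0, 0, 0],
)

```text
clock: 7.92
ee_pos: [0.5251, -0.0969, 0.0223]
tcp_rot: [-180.0, -0.0, -0.7]
force: [0.8, -0.3, 0.3]
opening: 0.354
```

>>> apply_moves(
  delta_pos=[
    [0, -0.001, 0],
    [0, -0.001, 0],
    [0, 0, 0],
  ],
  twist=[0, 0, 0],
)

```text
clock: 8.17
ee_pos: [0.5252, -0.0949, 0.0223]
tcp_rot: [-180.0, -0.0, -0.7]
force: [-0.3, -0.4, -0.3]
opening: 0.355
```

>>> apply_moves(
  delta_pos=[
    [0, -0.001, 0],
    [0, 0, 0],
  ],
  twist=[0, 0],
)

```text
clock: 8.33
ee_pos: [0.5252, -0.0939, 0.0223]
tcp_rot: [-180.0, -0.0, -0.7]
force: [0.2, -0.7, 0.0]
opening: 0.352
```

>>> apply_moves(
  delta_pos=[
    [0, -0.001, 0],
    [0, 0, 0],
  ],
  twist=[0, 0],
)

```text
clock: 8.5
ee_pos: [0.5252, -0.0929, 0.0223]
tcp_rot: [-180.0, 0.0, -0.7]
force: [-0.4, 0.1, -0.4]
opening: 0.352
```

>>> apply_moves(
  delta_pos=[
    [0, -0.001, 0],
    [0, 0, 0],
  ],
  twist=[0, 0],
)

```text
clock: 8.67
ee_pos: [0.5251, -0.0922, 0.0223]
tcp_rot: [180.0, 0.0, -0.7]
force: [-1.1, -2.4, 0.5]
opening: 0.354
```

>>> apply_moves(
  delta_pos=[
    [0, -0.001, 0],
    [0, 0, 0],
  ],
  twist=[0, 0],
)

```text
clock: 8.83
ee_pos: [0.5247, -0.0919, 0.0223]
tcp_rot: [179.9, 0.1, -0.7]
force: [-2.7, -7.0, 0.4]
opening: 0.349
```

```bash
python3 - <<'E'
from h import *
a=bot.capture("top")[180:290,210:370]
cv2.imwrite("pics/t7.png",cv2.resize(a,None,fx=5,fy=5,interpolation=cv2.INTER_CUBIC))
print(bot.observe()["ee_pos"],bot.observe()["force"])
E
```

```text
[ 0.52475513 -0.09189794  0.02230226] [-2.85894655 -6.22654985 -0.32402395]
```

View pics/t7.png

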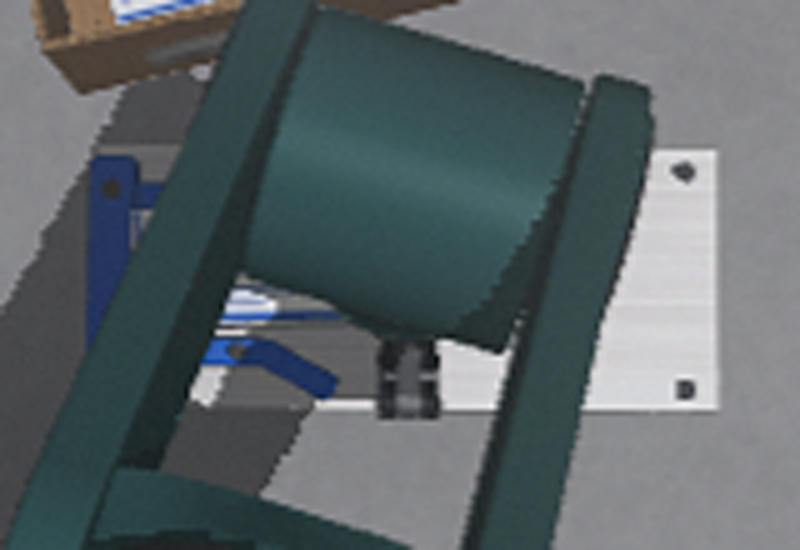

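The force rose at the expected position (about -0.092), so the carton is at the stop. I'll press a little more to square it, then retreat.

>>> apply_moves(
  delta_pos=[
    [0, -0.001, 0],
    [0, -0.001, 0],
    [0, 0, 0],
  ],
  twist=[0, 0, 0],
)

```text
clock: 9.13
ee_pos: [0.5241, -0.0914, 0.0224]
tcp_rot: [179.8, 0.1, -0.6]
force: [-5.8, -14.4, 2.5]
opening: 0.349
```

>>> apply_moves(
  delta_pos=[
    [0, 0.003, 0],
    [0, 0.004, 0],
    [0, 0.015, 0],
    [0, 0.03, 0],
    [0, 0.03, 0],
  ],
  twist=[0, 0, 0, 0, 0],
)

```text
clock: 9.55
ee_pos: [0.5244, -0.1708, 0.0223]
tcp_rot: [-180.0, -0.0, -0.6]
force: [1.3, -0.2, -0.8]
opening: 0.351
```

>>> apply_moves(
  delta_pos=[
    [0, 0, -0.03],
    [0, 0, -0.04],
    [0, 0, -0.04],
    [0, 0, -0.04],
    [0, 0, -0.04],
  ],
  twist=[0, 0, 0, 0, 0],
)

```text
clock: 9.97
ee_pos: [0.524, -0.1706, 0.2142]
tcp_rot: [-179.9, -0.0, -0.8]
force: [1.1, -0.9, -0.4]
opening: 0.354
```

>>> apply_moves(
  delta_pos=[
    [-0.02, 0.025, 0],
    [-0.025, 0.03, 0],
    [-0.025, 0.03, 0],
    [-0.025, 0.03, 0],
    [-0.02, 0.02, 0],
  ],
  twist=[0, 0, 0, 0, 0],
)

```text
clock: 10.38
ee_pos: [0.4062, -0.3064, 0.2126]
tcp_rot: [180.0, -0.0, -0.8]
force: [-0.9, -1.1, -0.8]
opening: 0.353
```

```bash
python3 - <<'E'
from h import *
a=bot.capture("scene");cv2.imwrite("pics/s8f.png",a);a=a[155:295,165:345]
cv2.imwrite("pics/s8.png",cv2.resize(a,None,fx=4,fy=4,interpolation=cv2.INTER_CUBIC))
a=bot.capture("top")[180:290,210:370]
cv2.imwrite("pics/t8.png",cv2.resize(a,None,fx=5,fy=5,interpolation=cv2.INTER_CUBIC))
print(bot.observe()["ee_pos"],bot.observe()["force"])
E
```

```text
[ 0.40516255 -0.30695425  0.2123597 ] [ 0.63929024  0.48306027 -0.27581569]
```

View pics/s8.png

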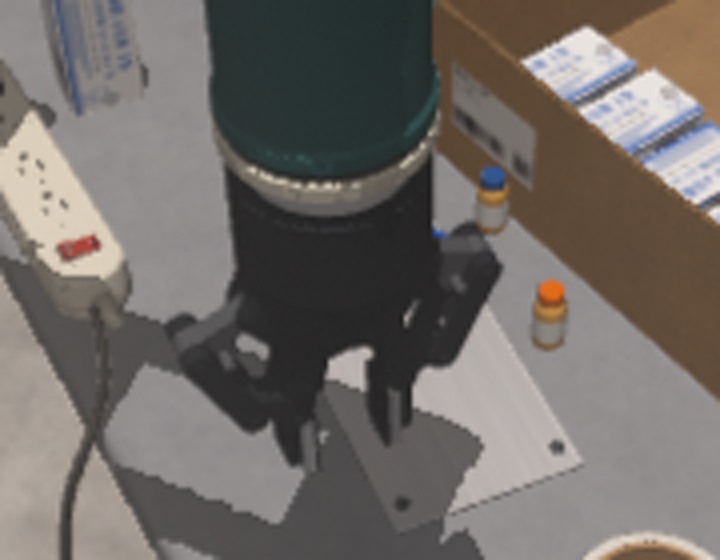

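View pics/t8.png

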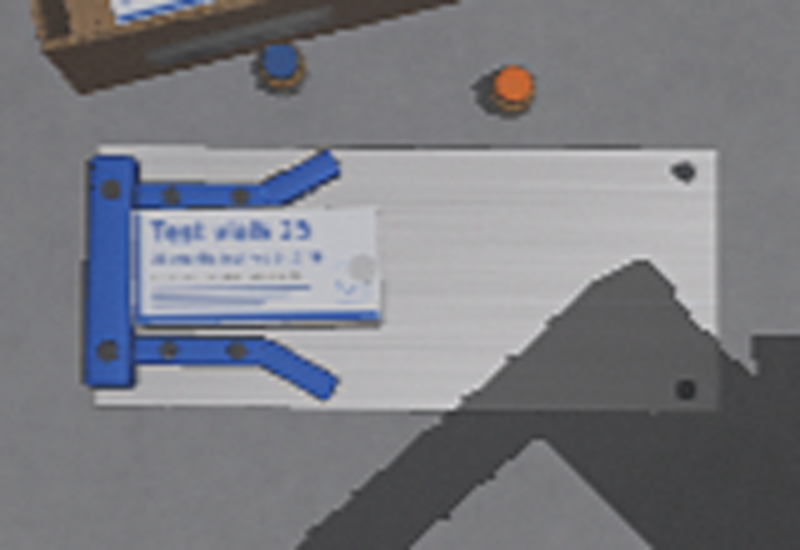

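The carton lies between the rails at the stop, left edge u≈132–138 in the zoom. I'll measure the end for squareness.

```bash
python3 - <<'E'
from h import *
im=bot.capture("top"); cv2.imwrite("pics/t9.png",im)
a=im[210:264,222:292]
cv2.imwrite("pics/t9z.png",cv2.resize(a,None,fx=11,fy=11,interpolation=cv2.INTER_NEAREST))
Z=lambda x,y:(210+(x+.5)/5-.5,180+(y+.5)/5-.5)
print(np.array([ray("top",*Z(*p),.047) for p in[(132,209),(380,207),(382,322),(138,326)]]).round(4))
E
```

```text
[[ 0.5499  0.0253  0.047 ]
 [ 0.5502 -0.0802  0.047 ]
 [ 0.5013 -0.0808  0.047 ]
 [ 0.5001  0.0225  0.047 ]]
```

View pics/t9z.png

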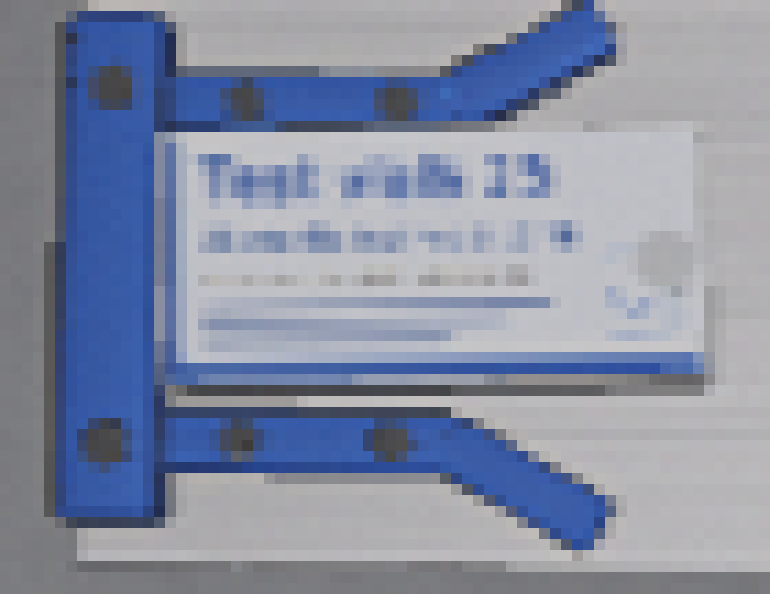

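The leading upper corner touches. The carton may be yawed about 1° against the jig, so I'll fit the edges at subpixel level.

```bash
cat > fit.py <<'E'
from h import *
def edge(im,axis,rng,lo,hi,ch=None,pol=0):
    """subpixel edges: axis 'u': for each row in rng find edge in u within [lo,hi]"""
    g=im.astype(float); g=g.mean(2) if ch is None else g[:,:,ch]
    pts=[]
    for r in rng:
        s=g[r,lo:hi] if axis=='u' else g[lo:hi,r]
        d=np.diff(s); w=np.abs(d) if pol==0 else np.clip(pol*d,0,None)
        w=w**2; e=lo+.5+(w*np.arange(len(d))).sum()/w.sum()
        pts.append((e,r) if axis=='u' else (r,e))
    return np.array(pts)
def line(n,pts,z):
    w=np.array([ray(n,*p,z)[:2] for p in pts]).astype(np.float32)
    vx,vy,x0,y0=cv2.fitLine(w,cv2.DIST_HUBER,0,.001,.001).ravel()
    res=np.abs((w-[x0,y0])@[-vy,vx]).mean()
    return np.degrees(np.arctan2(vy,vx)),(x0,y0),res
E
python3 - <<'E'
from fit import *
im=cv2.imread("pics/t9.png")
g=im.mean(2).astype(int)
print(im[222:246:3,280:292,2]); print(im[238:252,240:284:6,2].T)
print("red ch stop rows"); print(im[212:256:2,230:242,2])
E
```

```text
[[192 189 190 191 192 164 169 175 174 174 174 175]
 [190 191 191 191 189 181 175 174 176 175 175 176]
 [189 189 191 190 191 177 174 178 177 179 178 179]
 [184 174 171 175 184 182 173 176 177 176 178 177]
 [172 170 171 171 170 185 179 177 179 178 179 177]
 [156 179 183 180 190 192 158 168 178 178 177 177]
 [174 178 180 190 193 186 161 175 185 183 183 183]
 [ 49  46  71  78  75 103 144 176 183 183 181 184]]
[[176 155 182 176 192  76 102  68 156  53  54  55  57  57]
 [178 140 161 169 178  69 111  69 158  54  56  56  58  58]
 [189 151 151 179 166  65 114  68 191  63  54  58  58  59]
 [188 161 141 183 153  57 147  70 192  64  58  78  79  69]
 [179 171 191 197 137  50 153  92 187 186  54  55  57  58]
 [192 190 190 197 122  50 146  91 187 178 182 175 190 127]
 [189 189 193 197 107  49 139  94 187 182 182 175 183 181]
 [183 184 180 198  95  71 103 127 188 181 182 174 184 184]]
red ch stop rows
[[ 51  53  49  54  54  54  43  80 156 169 168 166]
 [ 53  55  53  53  57  58  47  35 156 176 172 171]
 [ 57  69  71  65  57  56  47  40  89  98  98  98]
 [ 68  71  70  70  61  55  47  47  52  53  55  5
[... 221 characters left out ...]
 56  58  49 117  85 163 190 190 170]
 [ 53  53  58  57  57  50 118  83 164 191 185 178]
 [ 55  56  55  56  57  50 116  83 161 192 160 142]
 [ 55  55  58  56  59  50 118  81 161 189 191 190]
 [ 54  56  58  58  56  49 137  90 158 190 192 191]
 [ 53  56  57  56  59  46 137  91 156 189 176 167]
 [ 54  57  55  58  60  49 137  91 156 190 182 170]
 [ 55  55  57  59  60  49 105  73 145 188 192 188]
 [ 55  56  57  58  60  51  82  79  72  73 102 111]
 [ 56  57  59  59  61  52  44 125 155 158 156 157]
 [ 54  60  52  55  61  52  48  53  56  55  54  57]
 [ 70  72  72  65  63  54  48  53  57  57  57  58]
 [ 58  62  58  60  62  53  43  40  36  36  39  37]
 [ 56  54  58  60  60  53  39 117 167 174 174 173]]
```

```bash
python3 - <<'E'
from fit import *
im=cv2.imread("pics/t9.png"); im0=cv2.imread("pics/top0.png")
def rep(l,pts,z): a,p,r=line("top",pts,z); print(l,"ang %.2f at %s res %.2fmm"%(a,np.round(p,4),r*1e3))
rep("carton long stripe",edge(im,'v',range(242,280),239,246,2,-1),.047)
rep("carton lead stripe",edge(im,'u',range(224,240),237,240,2,1),.047)
rep("carton rear edge lower",edge(im,'u',range(234,242),283,289,2,-1),.047)
rep("rail lower inner top (lo)",edge(im0,'v',range(239,261),245,250,2,-1),.022)
rep("rail upper outer",edge(im0,'v',range(241,262),213,219,2,-1),.022)
rep("rail upper inner",edge(im0,'v',range(239,261),219,226,2,1),.022)
rep("plate lower edge",edge(im0,'v',range(260,345),258,265,2,-1),.004)
rep("plate upper edge",edge(im0,'v',range(285,345),206,213,2,1),.004)
rep("plate right edge",edge(im0,'u',range(214,258),350,357,2,-1),.004)
rep("stop front",edge(im0,'u',[*range(224,246)],234,240,2,1),.034)
E
```

```text
carton long stripe ang -89.33 at [ 0.5045 -0.0298] res 0.47mm
carton lead stripe ang 0.77 at [0.5309 0.0218] res 0.05mm
carton rear edge lower ang -1.12 at [ 0.5151 -0.0798] res 0.03mm
rail lower inner top (lo) ang 89.72 at [ 0.4976 -0.0037] res 0.00mm
rail upper outer ang 87.41 at [ 0.5638 -0.0045] res 0.26mm
rail upper inner ang 89.41 at [ 0.5497 -0.0034] res 0.12mm
plate lower edge ang 89.70 at [ 0.465  -0.1447] res 0.25mm
plate upper edge ang 89.67 at [ 0.5795 -0.1253] res 0.00mm
plate right edge ang -0.77 at [ 0.5273 -0.2275] res 0.12mm
stop front ang -0.70 at [0.5255 0.0234] res 0.18mm
```

The two stripe fits agree: the carton is yawed about +0.7° while the jig is about -0.5°. That leaves roughly a 1 mm gap at the -x leading corner. I'll push again on the -x half of the rear end, with the fingers shut.

>>> apply_moves(
  delta_pos=[
    [0.02, -0.03, 0],
    [0.025, -0.035, 0],
    [0.025, -0.035, 0],
    [0.025, -0.03, 0],
    [0.009, -0.015, 0],
  ],
  twist=[0, 0, 0, 0, 0],
  fingers=0,
)

```text
clock: 10.95
ee_pos: [0.5152, -0.1584, 0.2125]
tcp_rot: [-179.9, -0.2, -0.6]
force: [-0.2, -0.7, 0.4]
opening: -0.0
```

>>> apply_moves(
  delta_pos=[
    [0, 0, 0.03],
    [0, 0, 0.04],
    [0, 0, 0.04],
    [0, 0, 0.04],
    [0, 0, 0.035],
  ],
  twist=[0, 0, 0, 0, 0],
)

```text
clock: 11.37
ee_pos: [0.512, -0.1611, 0.0253]
tcp_rot: [-179.9, -0.0, -0.7]
force: [0.1, -0.5, 0.4]
opening: 0.0
```

>>> apply_moves(
  delta_pos=[
    [0, 0, 0],
    [0, -0.015, 0],
    [0, -0.015, 0],
    [0, -0.01, 0],
    [0, 0, 0],
  ],
  twist=[0, 0, 0, 0, 0],
)

```text
clock: 11.78
ee_pos: [0.5129, -0.1209, 0.0287]
tcp_rot: [-180.0, -0.1, -0.6]
force: [-0.6, 0.7, -0.1]
opening: 0.004
```

>>> apply_moves(
  delta_pos=[
    [-0.002, -0.008, 0.004],
    [0, -0.008, 0],
    [0, -0.006, 0],
    [0, -0.003, 0],
    [0, 0, 0],
  ],
  twist=[0, 0, 0, 0, 0],
)

```text
clock: 12.2
ee_pos: [0.5105, -0.0974, 0.0234]
tcp_rot: [-180.0, 0.0, -0.7]
force: [0.1, 0.1, 0.9]
opening: 0.003
```

>>> apply_moves(
  delta_pos=[
    [0, -0.001, 0],
    [0, -0.001, 0],
    [0, -0.001, 0],
    [0, 0, 0],
  ],
  twist=[0, 0, 0, 0],
)

```text
clock: 12.53
ee_pos: [0.5106, -0.0951, 0.0233]
tcp_rot: [-180.0, 0.0, -0.7]
force: [0.9, 1.1, -0.4]
opening: -0.001
```

>>> apply_moves(
  delta_pos=[
    [0, -0.001, 0],
    [0, 0, 0],
  ],
  twist=[0, 0],
)

```text
clock: 12.7
ee_pos: [0.5106, -0.094, 0.0233]
tcp_rot: [-180.0, 0.0, -0.7]
force: [-0.3, 0.3, 0.5]
opening: 0.002
```

>>> apply_moves(
  delta_pos=[
    [0, -0.001, 0],
    [0, 0, 0],
  ],
  twist=[0, 0],
)

```text
clock: 12.87
ee_pos: [0.5106, -0.0929, 0.0233]
tcp_rot: [-180.0, 0.0, -0.7]
force: [0.1, -0.8, 0.3]
opening: 0.003
```

>>> apply_moves(
  delta_pos=[
    [0, -0.001, 0],
    [0, 0, 0],
  ],
  twist=[0, 0],
)

```text
clock: 13.03
ee_pos: [0.5106, -0.0919, 0.0233]
tcp_rot: [-180.0, 0.0, -0.7]
force: [0.8, -0.5, 0.2]
opening: -0.002
```

>>> apply_moves(
  delta_pos=[
    [0, -0.001, 0],
    [0, 0, 0],
  ],
  twist=[0, 0],
)

```text
clock: 13.2
ee_pos: [0.5103, -0.0914, 0.0233]
tcp_rot: [180.0, 0.0, -0.7]
force: [-2.3, -3.9, 0.4]
opening: 0.001
```

>>> apply_moves(
  delta_pos=[
    [0, -0.001, 0],
    [0, 0, 0],
  ],
  twist=[0, 0],
)

```text
clock: 13.37
ee_pos: [0.51, -0.0912, 0.0233]
tcp_rot: [179.9, 0.1, -0.7]
force: [-2.6, -8.7, 1.0]
opening: -0.001
```

>>> apply_moves(
  delta_pos=[
    [0, -0.001, 0],
    [0, -0.001, 0],
    [0, 0, 0],
  ],
  twist=[0, 0, 0],
)

```text
clock: 13.62
ee_pos: [0.5096, -0.0909, 0.0234]
tcp_rot: [179.8, 0.1, -0.6]
force: [-6.6, -17.8, 2.1]
opening: 0.002
```

>>> apply_moves(
  delta_pos=[
    [0, 0.004, 0],
    [0, 0.004, 0],
    [0, 0.015, 0],
    [0, 0.03, 0],
    [0, 0.03, 0],
  ],
  twist=[0, 0, 0, 0, 0],
)

```text
clock: 14.03
ee_pos: [0.5097, -0.1708, 0.0233]
tcp_rot: [-180.0, -0.0, -0.6]
force: [0.8, -0.6, -0.3]
opening: -0.005
```

>>> apply_moves(
  delta_pos=[
    [0, 0, -0.03],
    [0, 0, -0.04],
    [0, 0, -0.04],
    [0, 0, -0.04],
    [0, 0, -0.04],
  ],
  twist=[0, 0, 0, 0, 0],
)

```text
clock: 14.45
ee_pos: [0.5093, -0.1706, 0.2151]
tcp_rot: [-179.9, -0.0, -0.7]
force: [0.8, -1.4, -0.2]
opening: 0.001
```

>>> apply_moves(
  delta_pos=[
    [-0.02, 0.025, 0],
    [-0.025, 0.03, 0],
    [-0.025, 0.03, 0],
    [-0.025, 0.035, 0],
    [-0.02, 0.035, 0],
  ],
  twist=[0, 0, 0, 0, 0],
)

```text
clock: 14.87
ee_pos: [0.3919, -0.3236, 0.2134]
tcp_rot: [-180.0, -0.0, -0.7]
force: [0.7, -0.7, 0.1]
opening: 0.001
```

>>> apply_moves(
  delta_pos=[
    [-0.03, 0.035, 0],
    [-0.03, 0.035, 0],
    [-0.03, 0.035, 0],
    [-0.03, 0.03, 0],
    [0, 0, 0],
  ],
  twist=[0, 0, 0, 0, 0],
)

```text
clock: 15.28
ee_pos: [0.2767, -0.452, 0.2135]
tcp_rot: [179.8, 0.1, -1.0]
force: [0.3, 0.3, 0.0]
opening: 0.0
```

```bash
python3 - <<'E'
from fit import *
im=bot.capture("top"); cv2.imwrite("pics/t10.png",im); s=bot.capture("scene"); cv2.imwrite("pics/s10.png",s)
a=im[210:264,222:292]
cv2.imwrite("pics/t10z.png",cv2.resize(a,None,fx=11,fy=11,interpolation=cv2.INTER_NEAREST))
cv2.imwrite("pics/s10z.png",cv2.resize(s[175:245,215:305],None,fx=8,fy=8,interpolation=cv2.INTER_CUBIC))
def rep(l,pts,z): a,p,r=line("top",pts,z); print(l,"ang %.2f at %s res %.2fmm"%(a,np.round(p,4),r*1e3))
rep("carton long stripe",edge(im,'v',range(242,280),239,246,2,-1),.047)
rep("carton lead stripe",edge(im,'u',range(224,240),237,240,2,1),.047)
rep("carton rear edge lower",edge(im,'u',range(234,242),283,289,2,-1),.047)
print(im[222:248:3,280:292,2]); print(im[238:250,240:284:6,2].T); print(im[218:246:3,232:242,2])
E
```

```text
carton long stripe ang 89.18 at [ 0.504  -0.0258] res 0.11mm
carton lead stripe ang 0.11 at [0.5269 0.0218] res 0.03mm
carton rear edge lower ang 0.00 at [0. 0.] res nanmm
[[176 178 177 177 179 152 156 162 162 162 162 160]
 [175 176 176 176 176 165 162 161 162 164 162 162]
 [174 175 176 176 177 167 164 164 164 164 164 164]
 [177 170 163 170 177 170 164 164 162 164 164 163]
 [159 159 158 158 159 160 164 164 165 165 165 165]
 [140 164 156 170 178 167 164 163 163 164 164 163]
 [161 163 156 172 178 168 144 161 171 170 170 170]
 [ 55  55  55  56  51  95 152 169 169 168 169 169]
 [175 175 176 174 174 173 175 172 170 170 172 172]]
[[158 144 169 159 181  72  67  86 145  49  47  49]
 [154 121 157 150 177  69 103  64 145  51  52  51]
 [157 125 156 153 171  67 105  63 145  59  51  52]
 [162 129 151 160 167  65 108  64 147  59  54  70]
 [171 133 177 179 164  63 115  62 167 175  48  52]
 [176 177 176 179 159  60 116  61 174 167 166 161]
 [171 172 177 180 153  61 114  61 175 169 169 163]
 [155 155 156 180 147  55 147  63 176 168 169 162]]
[[ 66  66  59  50  46  44  49  48  49  49]
 [ 50  52  51  50  39  36  40  36  38  36]
 [ 50  50  50  46 119  85 153 168 119  90]
 [ 50  53  52  45 120  87 155 179 165 118]
 [ 50  52  52  45 122  89 156 177 172 167]
 [ 50  49  54  48  94  77 155 177 177 177]
 [ 52  55  54  46  95  77 154 177 176 177]
 [ 52  53  52  45  95  79 157 179 144 123]
 [ 52  52  54  45  95  77 147 178 181 181]
 [ 52  53  57  46  54 110 100  88  86  85]]fit.py:9: RuntimeWarning: invalid value encountered in scalar divide
  w=w**2; e=lo+.5+(w*np.arange(len(d))).sum()/w.sum()
```

View pics/t10z.png

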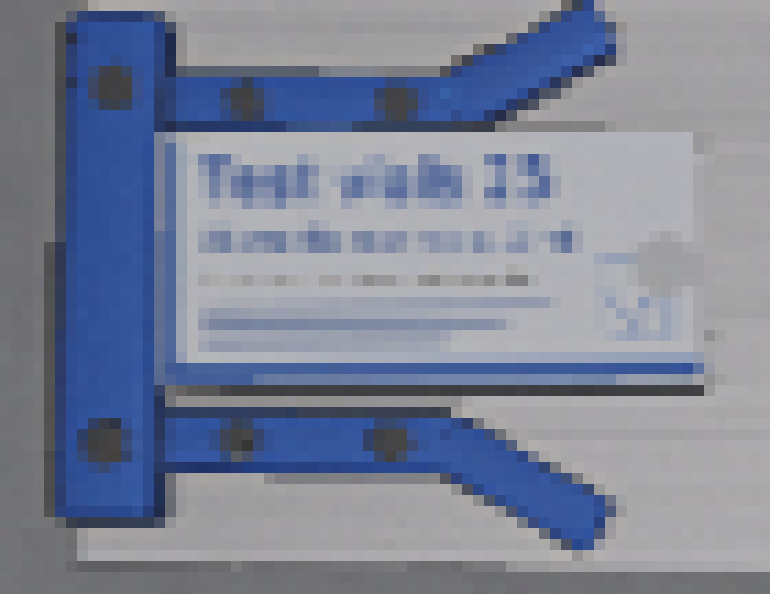

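View pics/s10z.png

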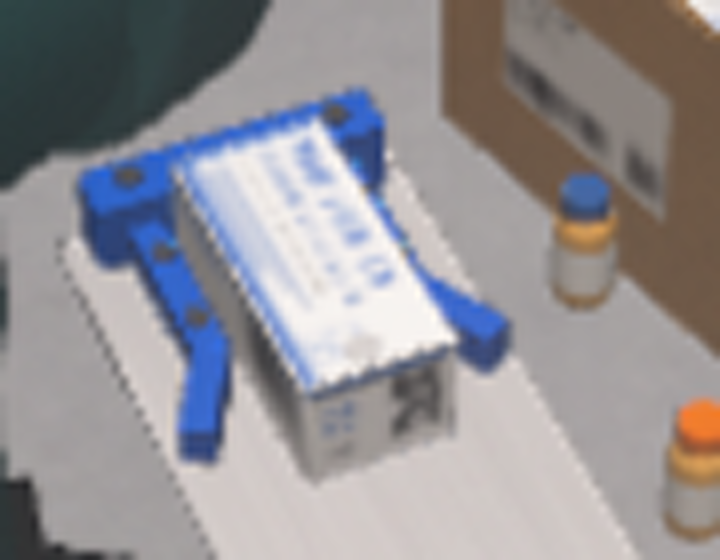

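The carton is now aligned with the jig: its long edge reads 89.2° against 89.4–89.7° for the jig. It lies flat and its leading end meets the stop face. One check of the surroundings before handing in.

```bash
python3 - <<'E'
from h import *
a=cv2.imread("pics/top0.png");b=cv2.imread("pics/t10.png")
# template shifts of neighbours
for n,(u,v,w,h) in dict(blue=(258,187,14,12),orange=(305,191,14,12),spare=(138,264,28,32),tape=(384,195,48,48),bottle=(390,142,42,42),stapler=(410,244,20,66)).items():
    t=a[v:v+h,u:u+w]; r=cv2.matchTemplate(b[v-5:v+h+5,u-5:u+w+5],t,cv2.TM_CCOEFF_NORMED)
    _,m,_,l=cv2.minMaxLoc(r); print(n,round(m,3),l[0]-5,l[1]-5)
bot.job_done()
E
```

```text
blue 0.998 0 0
orange 0.999 0 0
spare 1.0 0 0
tape 0.999 0 0
bottle 0.977 -1 0
stapler 0.935 0 0
the job is handed in; nothing more can be done
```

View pics/s10.png

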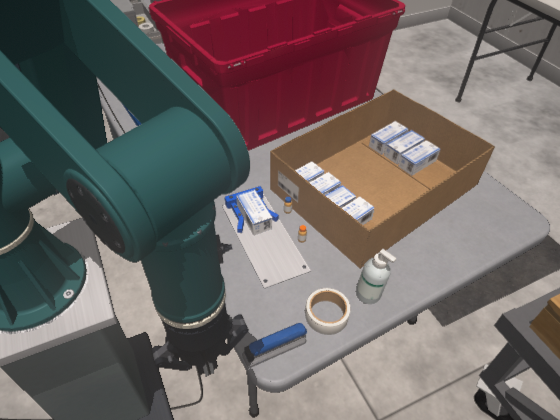

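The carton lies flat between the guide rails with its leading end against the blue stop, and the job was handed in at about 15.5 s of the 48 s allowed. I tipped it over with the fingertips at about 91 mm height, then pushed it along the plate to the stop.

- **Flush at the stop:** after the first push the carton sat about 1.2° skewed, leaving roughly 1 mm open at one leading corner. I pushed again on that side, up to about 19 N. It then read 89.2° in the top view, against 89.4–89.7° for most of the jig edges.
- **Fits I could not use:** the final fit of the rear edge gave no result. One earlier fit, of the upper rail's outer edge, disagreed at 87.4°, and I left it out.
- **Things around the jig:** the vials, spare carton, tape roll and stapler showed no shift in the top view. The gel bottle read one pixel off, with a slightly weaker match. The arm never came near it, so I take that as a change in shadow or lighting.
- **Robot at the end:** it stood well clear, touching nothing.

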